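Nest the sample cups and hold the cool box open

ROBOT

A 6-joint arm with a two-finger parallel gripper is mounted at the origin on the work surface. World frame = base frame: x ahead of the robot, y to its left, z up, the work surface at z = 0. Lengths are in m, angles in degrees, forces in N, time in s.
With the tool pointing down it reaches from about 0.375 to 0.9 m from the base axis. Payload 3.1 kg.
Tool frame: the origin (TCP) lies on the centre line of the jaws, within the pads' length; the fingertips stand 22 mm ahead of it and the grasp point (between the pads) lies 3 mm ahead of it; y points along the fingers, z is the direction in which the jaws open and shut, and the axes are right-handed (so a half turn about y gives the same grasp; the last joint's range is limited). The gripper opens to 87 mm and grips with 3 to 60 N. Pads are 19 mm wide; open, the fingers measure 117 mm over their backs; the gripper's body (75 mm by 190 mm) begins 51 mm behind the grasp point.
Start: joints at [63.455, 30.224, 82.088, -0, 67.689, -10.227], TCP at [0.176, 0.6, 0.245] pointing down, gripper open.
Joint ranges: [-176.69, 176.69], [-43.24, 126.21], [12.49, 139.97], [-82, 262], [0, 151.66], [-163.58, 163.58]. Speed limits (degrees/s): [159.86, 159.86, 180, 180, 180, 180].

INTERFACE

Orientations are given as a 3x3 rotation matrix whose columns are the frame's x, y, z axes.
In Python, from rig import bot gives the robot as it stands.
- The arm moves only by the tool jog_arm, never from a script. Its argument "motion" is one flat list of numbers, 6 for each row, row after row: the shift along the tool's x, y, z in mm, then the turn, a rotation vector about the tool's x, y, z in degrees. A call has 1 to 20 rows; each row is the pose to reach, as a shift and turn from the pose commanded when the call began, along the tool's axes at that moment; what a row does not reach only later rows make up. A row lasts 1/8 s, in which the tool goes at most 62.5 mm and 10.7 degrees, less where a joint would pass 70% of its speed; a pose out of reach is approached as far as the arm can. A call with a gripper value outside its range is refused whole. "gripper" is the opening, from 0 (shut) to 1 (fully open), set as the call begins (left out, the last holds). The fingers move at their own pace and stop on an object; the grip force is fixed at half the most. Time passes only in rows, so rows that repeat a pose let the fingers close. It gives the time, the measured TCP pose, the force and the opening at its end, in the units of the state.
- bot.read_state(): the state, without advancing time (a new reading comes with each control period).
- bot.capture(name): name is "side" or "top"; returns (picture, depth): 400x640x3 uint8, red, green, blue; 400x640 float32, m along the optical axis (not along the pixel's ray), 0 where there is no reading.
- bot.get_calibration(name): a dict with "mtx" (3x3 intrinsics, pixels), "pose" (4x4, takes a point from camera to world coordinates). Camera axes: x right, y up, looking along -z (the intrinsics and any distortion apply to the point x, -y, -z); pixel columns grow to the right and rows downward; lengths in m; the calibration is good to about 2 mm. A picture is of the moment at which its call begins. get_calibration takes no time and is no camera call.
- bot.hand_in(): hands the job in, once; it reports no verdict.
The state is a dict: "time_s": time; "joint_positions": joint angles; "qvel": joint speeds; "tau": joint torques, N m; "position": TCP position; "tcp_rot": TCP orientation; "force": force on the tool from outside, world axes, zero at the start; "moment": the same for the moment, N m; "opening": opening from 0.0 (shut) to 1.0 (fully open).
Only numpy, scipy, OpenCV 4.12 (cv2) and the standard library are available. Lean on these libraries where they do the work, as an engineer would, in place of code of your own. Each camera call takes 0.05 s, during which the arm holds its last target.

TASK

The three white sample cups are to be put away in the cool box as one stack. Nest the two loose cups into the cup that stands on the steel disc, each fully down and upright in the one below, and let go of the stack on the disc; then raise the cool box's lid by its bar handle to about 60 degrees from shut and finish while still holding it there with the gripper, so that a colleague can put the stack in (the lid falls shut if let go). Leave the jar, the pipette tip box and the tube rack where they are.

Things in the scene. Friction and masses are not known exactly. Their poses are not given: they have to be found in the camera images.
- plate: flat dark steel disc fixed to the bench, diameter 90 mm, 5 mm thick; origin at the centre of its underside. One cup (cup_a) stands on it.
- cup_a: White plastic sample cup, 64 high (sizes in mm). Collar from 40 up to the rim: plain cylinder, outer diameter 62. Below it a tapered body, 51 wide down to 38 at the foot. Wall 2, inside floor 26 above the underside. 60 g. Origin: centre of its underside, z up its axis, yaw free. Starts on the steel disc; bottom of the stack.
- cup_b: White plastic sample cup, 64 high (sizes in mm). Collar from 40 up to the rim: plain cylinder, outer diameter 62. Below it a tapered body, 51 wide down to 38 at the foot. Wall 2, inside floor 26 above the underside. 60 g. Origin: centre of its underside, z up its axis, yaw free. Starts on the bench. Nested, its underside is 26 mm above that of the cup below (2 to 3 mm side play).
- cup_c: White plastic sample cup, 64 high (sizes in mm). Collar from 40 up to the rim: plain cylinder, outer diameter 62. Below it a tapered body, 51 wide down to 38 at the foot. Wall 2, inside floor 26 above the underside. 60 g. Origin: centre of its underside, z up its axis, yaw free. Starts on the bench. Nested, its underside is 26 mm above that of the cup below (2 to 3 mm side play).
- coolbox: grey bench-top cool box fixed to the bench, 180 mm (its x) by 260 mm (its y) by 130 mm high, open top closed by the lid. Origin: centre of its underside; its -x side is its front, towards the robot; the lid's hinge runs along the upper edge of its +x side.
- lid (a joint): angle of the cool box's lid in rad: 0 shut (level), growing as it opens upward; stops at 1.35 (77 degrees). No spring or catch: it falls shut from any angle when let go. The lid is a white plate 180 by 260 by 12 mm, about 350 g.
- lid_handle (a point): middle of the handle: a straight round steel bar 12 mm thick, 120 long, parallel to the hinge, in the plane of the lid, 45 mm before its front edge, on an arm at each end. 225 mm from the hinge axis along the lid and, when shut, 6 above it (136 mm above the bench). The 39 mm gap between bar and lid is open above and below. Axes turn with the lid; at lid 0 they are the box's.
- lid_hinge (a point): point on the lid's hinge axis, level with the lid's underside, at the middle of the upper +x edge of the box, 130 mm above the bench; axes turn with the lid, y along the hinge axis.
- jar: clear jar with small white tubes in it, closed, 90 mm diameter, 115 mm high; bystander, origin at the centre of its underside.
- tip_box: pipette tip box, brown with a blue top and rows of white tips, 85 by 125 by 72 mm; bystander, origin at the centre of its underside.
- tube_rack: long grey tube rack lying flat with ribs and a few white tube strips, 300 (its x) by 100 by 40 mm; bystander, origin at the centre of its underside.
Mind the look-alikes: they are no part of the job. Leave any blue, green or yellow look-alike of the cup_c alone.

How it is judged (in metres and radians):
On the way, in this order (a step that is already met when the one before it is completed fails the run):
1. the three cups stand nested as one upright stack on the steel disc, let go (angle between cup_a's own z axis and vertical below 0.12 rad and horizontal distance between cup_a and plate below 0.025 m and height (world z) of cup_a below 0.012 m and linear speed of cup_a below 0.03 m/s and ((horizontal distance between cup_b and cup_a below 0.006 m and z of cup_b in the frame of cup_a between 0.022 and 0.03 m and angle between each of cup_b, cup_c's own z axis and vertical below 0.12 rad and linear speed of each of cup_b, cup_c below 0.03 m/s and horizontal distance between cup_c and cup_b below 0.006 m and z of cup_c in the frame of cup_b between 0.022 and 0.03 m) or (horizontal distance between cup_c and cup_a below 0.006 m and z of cup_c in the frame of cup_a between 0.022 and 0.03 m and angle between each of cup_c, cup_b's own z axis and vertical below 0.12 rad and linear speed of each of cup_c, cup_b below 0.03 m/s and horizontal distance between cup_b and cup_c below 0.006 m and z of cup_b in the frame of cup_c between 0.022 and 0.03 m)) and contact force between the fingers and cup_a below 0.2 N and contact force between the fingers and cup_b below 0.2 N and contact force between the fingers and cup_c below 0.2 N), for 0.2 s.
2. the lid is held by the fingers at about 60 degrees (value of joint lid between 0.925 and 1.17 rad and velocity of joint lid between -0.08 and 0.08 rad/s and contact force between the fingers and lid above 0.7 N and contact force between lid and cup_a below 0.2 N and contact force between lid and cup_b below 0.2 N and contact force between lid and cup_c below 0.2 N and contact force between lid and jar below 0.2 N and contact force between lid and tip_box below 0.2 N and contact force between lid and tube_rack below 0.2 N), for 0.2 s.
At the end, for the whole second after the job is handed in: Lid still at 53 to 67 degrees (0.925 to 1.17 rad), borne by the fingers (over 0.7 N) alone. Cups at rest, untouched, upright within 7 degrees in one stack, cup_a lowest and within 25 mm of the disc's centre; each underside 22 to 30 mm above, and 6 mm about the axis of, the cup below (all of step 1 and all of step 2); the arm keeps its last pose, push and grip.
It fails at once if the jar is moved more than 20 mm (distance of jar from where it was at the start of the episode above 0.02 m).
It fails at once if the tip box is moved more than 20 mm (distance of tip_box from where it was at the start of the episode above 0.02 m).
It fails at once if the tube rack is moved more than 20 mm (distance of tube_rack from where it was at the start of the episode above 0.02 m).
It also fails if it takes over 72 s, if anything falls off the work surface, if the arm or the gripper's body presses on something with over 40 N, if the wrist force passes 120 N, or if a joint passes its speed limit or range.

## Working session

There is one attempt and no reset: what is moved stays moved. The work goes in short steps, Python scripts to look and compute and a tool call to move; the robot and the scene stay as the last step left them, time stands still between calls to the robot, and variables do not carry over. Pictures are saved under pics/ and viewed, and the job is handed in when it is done.

Besides the shell and the picture viewer there is one more tool, called after ">>>" as name(argument=value, ...) on one line, values as JSON. jog_arm: Moves the arm, as the interface text tells. Its arguments: {"type":"object","properties":{"motion":{"type":"array","items":{"type":"number"}},"gripper":{"type":"number"}},"required":["motion"]}

```bash
mkdir -p pics; ls
python3 - <<'E'
from rig import bot
import cv2,numpy as np
for n in("side","top"):
    p,d=bot.capture(n); cv2.imwrite(f"pics/{n}0.png",cv2.cvtColor(p,cv2.COLOR_RGB2BGR)); np.save(f"{n}_d0.npy",d)
    c=bot.get_calibration(n); print(n,c["mtx"].tolist(),np.round(c["pose"],4).tolist(),[k for k in c])
s=bot.read_state(); print(s)
E
```

```text
pics
side [[411.0770820484957, 0.0, 322.79082027445526], [0.0, 411.0770820484957, 196.52340297488212], [0.0, 0.0, 1.0]] [[0.9716, 0.1673, -0.1672, 0.3752], [-0.2361, 0.7252, -0.6468, -0.7298], [0.013, 0.6679, 0.7441, 0.9898], [0.0, 0.0, 0.0, 1.0]] ['mtx', 'pose']
top [[385.16597997979056, 0.0, 319.4617023817249], [0.0, 385.16597997979056, 198.4754944436372], [0.0, 0.0, 1.0]] [[-0.0229, 0.9894, -0.1432, 0.363], [-0.9997, -0.0239, -0.0058, 0.0382], [-0.0091, 0.143, 0.9897, 1.5413], [0.0, 0.0, 0.0, 1.0]] ['mtx', 'pose']
{'time_s': 0.1, 'joint_positions': array([ 6.34544724e+01,  3.02739034e+01,  8.21503585e+01, -1.23684802e-03,
        6.76907607e+01, -1.02281028e+01]), 'qvel': array([ 0.02081737, -0.02726688, -0.11286215,  0.09377638,  0.02451861,
        0.06505699]), 'tau': array([-7.86971868e-04, -4.40989172e+01, -1.77149606e+01,  6.34776265e-02,
        5.34224231e-02, -3.79125015e-05]), 'position': array([0.1752958 , 0.59925062, 0.24365934]), 'tcp_rot': array([[ 9.59722051e-01, -8.79313414e-04,  2.80949838e-01],
       [-2.80951012e-01, -1.80481350e-03,  9.59720413e-01],
       [-3.36832971e-04, -9.99997985e-01, -1.97916331e-03]]), 'force': array([-0.07543425,  0.94959456,  0.6635334 ]), 'moment': array([ 0.03448783,  0.01754525, -0.04511898]), 'opening': 0.9966565516932391}
```

View pics/side0.png

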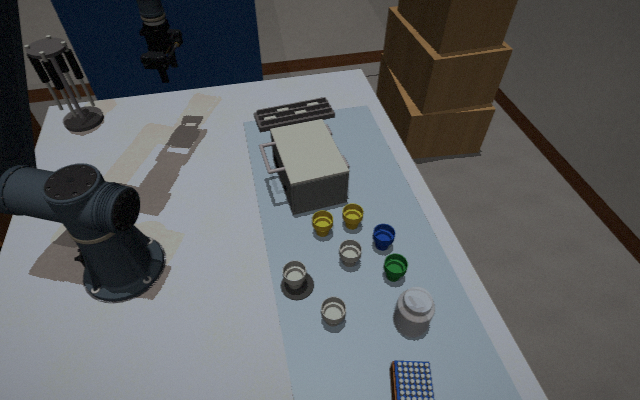

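View pics/top0.png

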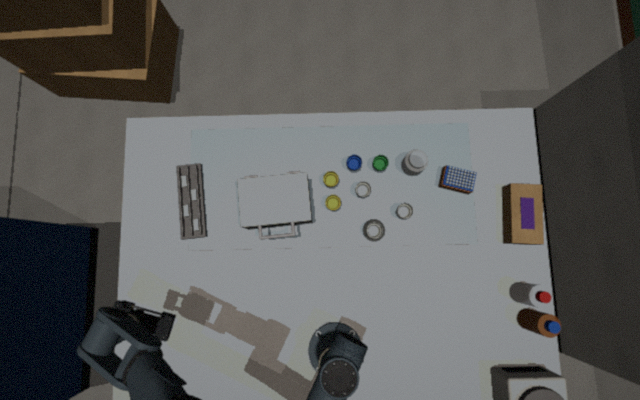

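White cup candidates in the side view are (294,275), on the disc, (350,252) and (333,311). The yellow, blue and green cups are the look-alikes. I'll confirm this in an enlarged crop.

Run:
```python
import cv2
a=cv2.imread("pics/side0.png")[195:335,255:425]; b=cv2.imread("pics/top0.png")[140:250,310:430]
a=cv2.resize(a,(680,560),interpolation=cv2.INTER_CUBIC); b=cv2.resize(b,(600,550),interpolation=cv2.INTER_CUBIC)
cv2.imwrite("pics/sc.png",a);cv2.imwrite("pics/tc.png",b)
c=cv2.imread("pics/side0.png")[90:220,245:365];cv2.imwrite("pics/lc.png",cv2.resize(c,(552,598),interpolation=cv2.INTER_CUBIC))
c=cv2.imread("pics/top0.png")[160:245,225:325];cv2.imwrite("pics/lt.png",cv2.resize(c,(700,595),interpolation=cv2.INTER_CUBIC))
```

```text
(no output)
```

View pics/sc.png

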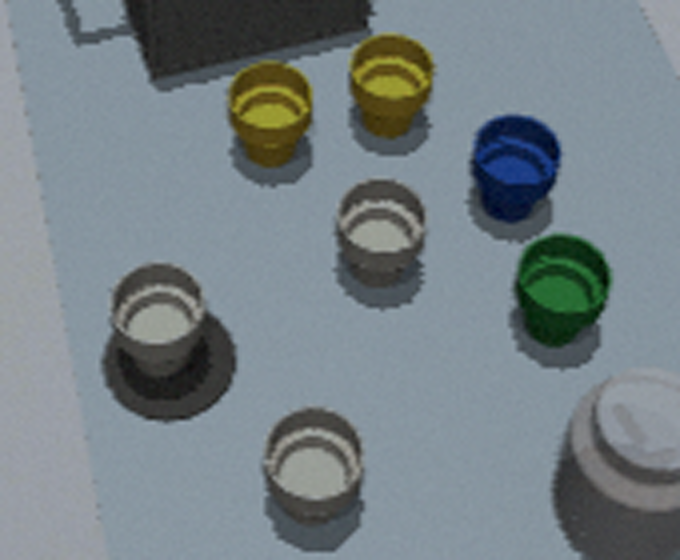

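View pics/tc.png

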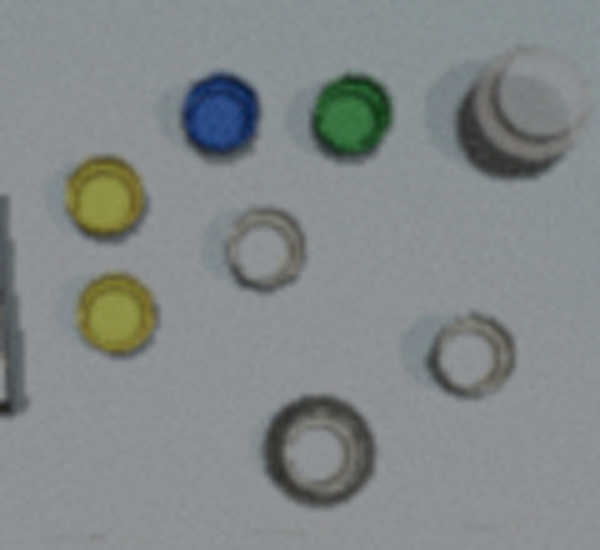

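View pics/lc.png

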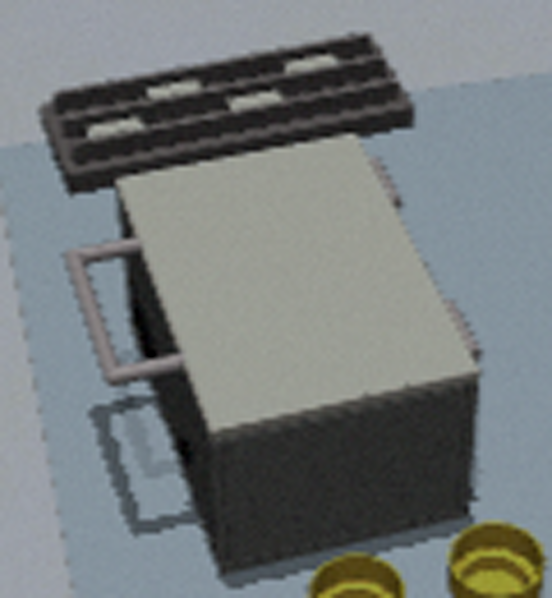

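View pics/lt.png

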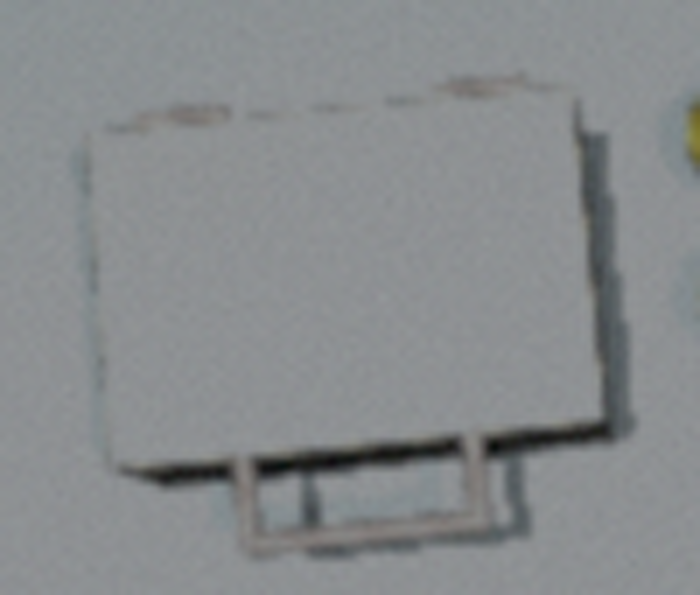

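The crops confirm it: white cup_a stands on the disc at side (294,275), and the white loose cups are at (350,252) and (333,311). Next I'll measure the rims and the handle.

```bash
cat > h.py <<'E'
import numpy as np,cv2
from rig import bot
from scipy.optimize import least_squares
def cloud(n,d):
    c=bot.get_calibration(n);K=c["mtx"];P=c["pose"]
    v,u=np.mgrid[0:400,0:640]
    X=np.stack([(u-K[0,2])/K[0,0]*d,-(v-K[1,2])/K[1,1]*d,-d],-1)
    return X@P[:3,:3].T+P[:3,3]
def ray(n,px,z):
    c=bot.get_calibration(n);K=c["mtx"];P=c["pose"];px=np.atleast_2d(px).astype(float)
    r=np.stack([(px[:,0]-K[0,2])/K[0,0],-(px[:,1]-K[1,2])/K[1,1],-np.ones(len(px))],-1)@P[:3,:3].T
    return P[:3,3]+r*((z-P[2,3])/r[:,2])[:,None]
def tri(pa,pb,na="side",nb="top"):
    A=[];b=[]
    o=[];r=[]
    for n,p in((na,pa),(nb,pb)):
        c=ray(n,p,0.)[0];O=bot.get_calibration(n)["pose"][:3,3];d=(c-O)/np.linalg.norm(c-O)
        M=np.eye(3)-np.outer(d,d);A.append(M);b.append(M@O)
    x=np.linalg.lstsq(np.vstack(A),np.hstack(b),rcond=None)[0]
    return x, [float(np.linalg.norm(M@x-q))*1000 for M,q in zip(A,b)]
def circ(xy,r=None):
    c0=xy.mean(0)
    return least_squares(lambda p:np.hypot(*(xy-p[:2]).T)-(p[2] if r is None else r),[*c0,.03],loss="soft_l1",f_scale=.002).x
E
python3 - <<'E'
from h import *
for n in("side","top"):
    d=np.load(n+"_d0.npy");W=cloud(n,d)
    print(n,"bench",np.round(np.percentile(W[200:260,250:280,2] if n=="top" else W[280:380,200:260,2],[5,50,95]),4))
    cs={"side":[(294,270),(350,250),(333,307)],"top":[(374,230),(363,190),(404,211)]}[n]
    for c in cs:
        s=(slice(c[1]-16,c[1]+16),slice(c[0]-16,c[0]+16)); Q=W[s].reshape(-1,3);Q=Q[d[s].ravel()>0]
        h=Q[:,2]; m=(h>.045)&(h<.085)
        top=np.percentile(h[m],95); q=Q[m&(h>top-.012)]
        print(n,c,"top",round(top,4),m.sum(),len(q),np.round(circ(q[:,:2],.030),4),np.round(circ(q[:,:2]),4),"floor",np.round(np.median(Q[(h>.02)&(h<.04)],0),4))
# handle, lid
for n,pts in(("side",[(245+76/4.6,90+258/4.6),(245+112/4.6,90+376/4.6)]),("top",[(225+252/7,160+544/7),(225+482/7,160+522/7)])):
    print(n,pts)
    for p in pts: print(ray(n,p,.136).round(4))
for a,b in(((245+76/4.6,90+258/4.6),(225+252/7,160+544/7)),((245+112/4.6,90+376/4.6),(225+482/7,160+522/7))):print(tri(a,b))
# lid plane corners
for nm,n,pts in(("lid","side",[(245+118/4.6,90+180/4.6),(245+357/4.6,90+137/4.6),(245+478/4.6,90+375/4.6),(245+212/4.6,90+433/4.6)]),("lid","top",[(225+85/7,160+132/7),(225+577/7,160+92/7),(225+605/7,160+430/7),(225+115/7,160+465/7)])):
    print(n,ray(n,pts,.142).round(4).tolist())
E
```

```text
side bench [-0.0016  0.0013  0.0043]
side (294, 270) top 0.0715 288 143 [ 0.4478 -0.1628  0.03  ] [ 0.4478 -0.1628  0.0298] floor [ 0.449  -0.1532  0.0324]
side (350, 250) top 0.0664 214 136 [ 0.61   -0.1267  0.03  ] [ 0.61   -0.1266  0.0296] floor [ 0.6127 -0.1142  0.0289]
side (333, 307) top 0.0663 232 152 [ 0.5209 -0.2849  0.03  ] [ 0.5209 -0.2849  0.0297] floor [ 0.5246 -0.2749  0.0283]
top bench [-0.0034  0.075   0.1462]
top (374, 230) top 0.0715 72 33 [ 0.4498 -0.1591  0.03  ] [ 0.4498 -0.1591  0.03  ] floor [ 0.4513 -0.1598  0.0322]
top (363, 190) top 0.0677 53 34 [ 0.6117 -0.1233  0.03  ] [ 0.6118 -0.1233  0.0296] floor [ 0.616  -0.1265  0.0274]
top (404, 211) top 0.0672 57 42 [ 0.523  -0.2813  0.03  ] [ 0.523  -0.2813  0.0297] floor [ 0.5246 -0.2861  0.0283]
side [(261.5217391304348, 146.08695652173913), (269.3478260869565, 171.73913043478262)]
[[0.4303 0.2615 0.136 ]]
[[0.4368 0.1431 0.136 ]]
top [(261.0, 237.71428571428572), (293.8571428571429, 234.57142857142856)]
[[0.4273 0.2623 0.136 ]]
[[0.4359 0.1426 0.136 ]]
(array([0.42886023, 0.2624286 , 0.13513386]), [1.5194446376876425, 1.5194446376870487])
(array([0.43634547, 0.14252763, 0.13649857]), [0.4621768087839212, 0.4621768087848143])
side [[0.4703, 0.3304, 0.142], [0.6462, 0.341, 0.142], [0.6637, 0.0858, 0.142], [0.489, 0.0735, 0.142]]
top [[0.6463, 0.3496, 0.142], [0.6614, 0.0888, 0.142], [0.4818, 0.0775, 0.142], [0.4696, 0.3326, 0.142]]
```

Run:
```python
from h import *
P=dict(yel1=((322,219),(334,203)),yel2=((353,213),(331,179)),blue=((384,233),(354,163)),green=((395.5,264),(380.5,162.5)))
for k,(a,b) in P.items(): print(k,ray("side",a,.06).round(3),ray("top",b,.06).round(3))
print("jar",ray("top",(416,160),.115).round(3),ray("side",(418,300),.115).round(3))
```

```text
yel1 [[ 0.561 -0.006  0.06 ]] [[ 0.558 -0.009  0.06 ]]
yel2 [[ 0.655 -0.005  0.06 ]] [[ 0.653 -0.     0.06 ]]
blue [[ 0.72  -0.095  0.06 ]] [[ 0.715 -0.092  0.06 ]]
green [[ 0.715 -0.199  0.06 ]] [[ 0.714 -0.196  0.06 ]]
jar [[ 0.708 -0.322  0.115]] [[ 0.712 -0.336  0.115]]
```

>>> jog_arm(motion=[621,0,-574,0,-16.3,0,621,0,-574,0,-16.3,0,621,0,-574,0,-16.3,0,621,0,-574,0,-16.3,0,621,0,-574,0,-16.3,0,621,0,-574,0,-16.3,0,621,0,-574,0,-16.3,0,621,0,-574,0,-16.3,0,621,0,-574,0,-16.3,0,621,0,-574,0,-16.3,0,621,0,-574,0,-16.3,0,621,0,-574,0,-16.3,0,621,0,-574,0,-16.3,0,621,0,-574,0,-16.3,0,621,0,-574,0,-16.3,0,621,0,-574,0,-16.3,0,621,85,-574,0,-16.3,0,621,85,-574,0,-16.3,0,621,85,-574,0,-16.3,0], gripper=1)

```text
time_s: 2.48
position: [0.6081, -0.1233, 0.1576]
tcp_rot: [[1.0, -0.006, -0.001], [0.001, 0.002, 1.0], [-0.006, -1.0, 0.002]]
force: [-0.4, -0.1, 0.3]
opening: 0.994
```

Run:
```python
from h import *
s=bot.read_state();print(s["position"],np.abs(s["qvel"]).max())
for n,(u,v) in(("side",(350,240)),("top",(363,190))):
    p,d=bot.capture(n);np.save(n+"_d1.npy",d)
    c=cv2.cvtColor(p,cv2.COLOR_RGB2BGR)[v-60:v+60,u-60:u+60];cv2.imwrite(f"pics/{n}1.png",cv2.resize(c,(600,600),interpolation=cv2.INTER_CUBIC))
s=bot.read_state();print(s["position"],np.abs(s["qvel"]).max())
```

```text
[ 0.60806853 -0.12332369  0.15761367] 3.1507567521753836
[ 0.61054559 -0.12465741  0.16047871] 1.2884859914730367
```

View pics/side1.png

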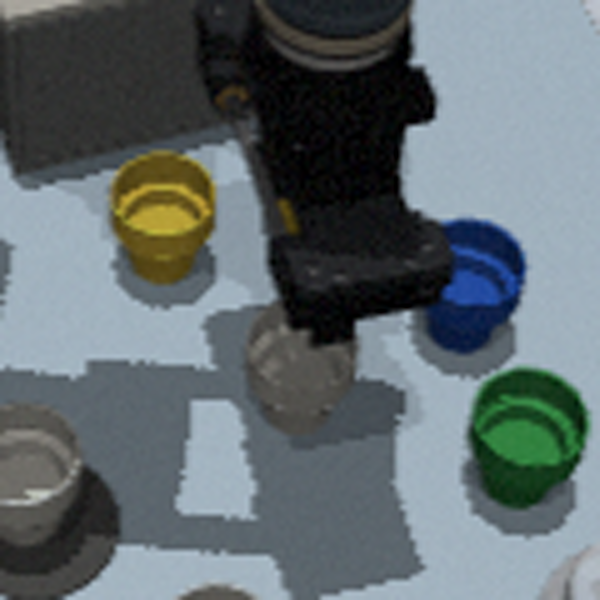

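View pics/top1.png

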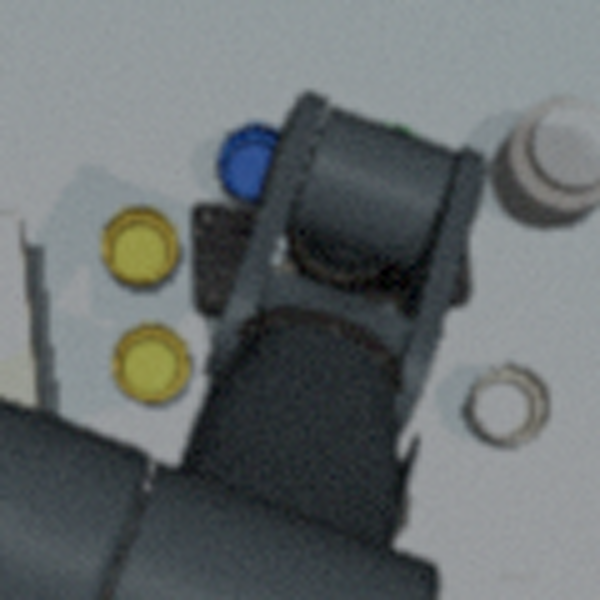

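>>> jog_arm(motion=[0,40,0,0,0,0,0,75,0,0,0,0,0,96,0,0,0,0,0,96,0,0,0,0,0,96,0,0,0,0])

```text
time_s: 3.2
position: [0.6117, -0.1259, 0.0655]
tcp_rot: [[1.0, 0.003, -0.0], [0.0, -0.001, 1.0], [0.003, -1.0, -0.001]]
force: [0.7, -0.7, -0.7]
opening: 1.001
```

>>> jog_arm(motion=[0,0,0,0,0,0,0,0,0,0,0,0,0,0,0,0,0,0,0,0,0,0,0,0,0,0,0,0,0,0,0,0,0,0,0,0], gripper=0)

```text
time_s: 3.95
position: [0.6105, -0.1256, 0.064]
tcp_rot: [[1.0, 0.001, 0.0], [-0.0, -0.0, 1.0], [0.001, -1.0, -0.0]]
force: [-0.5, 0.9, 4.7]
opening: 0.718
```

>>> jog_arm(motion=[0,-30,0,0,0,0,0,-70,0,0,0,0,0,-100,0,0,0,0,0,-100,0,0,0,0,-50,-100,-11,0,0,0,-100,-100,-22,0,0,0,-140,-100,-31,0,0,0,-162,-100,-36,0,0,0,-162,-100,-36,0,0,0,-162,-100,-36,0,0,0,-162,-100,-36,0,0,0])

```text
time_s: 5.32
position: [0.4493, -0.1615, 0.1633]
tcp_rot: [[1.0, 0.001, -0.0], [0.0, -0.0, 1.0], [0.001, -1.0, -0.0]]
force: [0.6, 0.6, -0.4]
opening: 0.713
```

Run:
```python
from h import *
for n,(u,v) in(("side",(294,250)),("top",(374,230))):
    p,d=bot.capture(n);np.save(n+"_d2.npy",d)
    c=cv2.cvtColor(p,cv2.COLOR_RGB2BGR)[v-50:v+50,u-50:u+50];cv2.imwrite(f"pics/{n}2.png",cv2.resize(c,(600,600),interpolation=cv2.INTER_CUBIC))
s=bot.read_state();print(s["position"],s["opening"],s["force"])
```

```text
[ 0.44906992 -0.16140319  0.16338985] 0.709580713041145 [-0.00623484 -0.39506976  0.46906483]
```

View pics/side2.png

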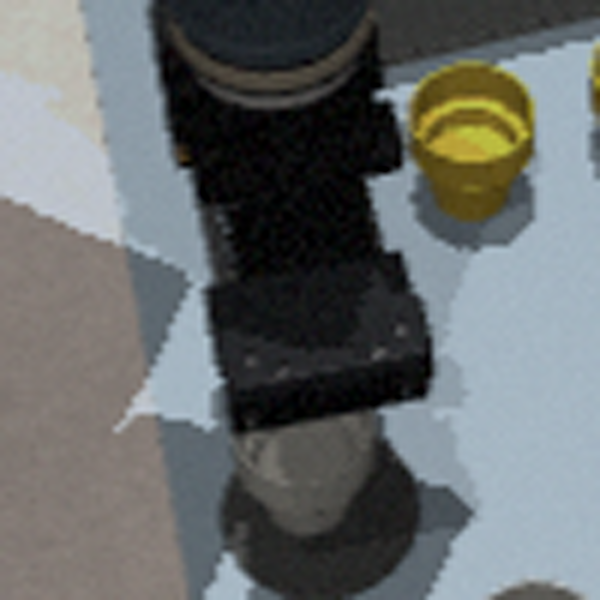

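>>> jog_arm(motion=[0,25,0,0,0,0,0,45,0,0,0,0,0,55,0,0,0,0,0,60,0,0,0,0,0,60,0,0,0,0,0,60,0,0,0,0])

```text
time_s: 6.18
position: [0.4487, -0.1617, 0.1041]
tcp_rot: [[1.0, 0.001, 0.0], [-0.0, -0.001, 1.0], [0.001, -1.0, -0.001]]
force: [0.2, -0.1, 0.3]
opening: 0.716
```

>>> jog_arm(motion=[0,3,0,0,0,0,0,6,0,0,0,0,0,8,0,0,0,0,0,9,0,0,0,0,0,9,0,0,0,0])

```text
time_s: 6.8
position: [0.4482, -0.1615, 0.0949]
tcp_rot: [[1.0, 0.0, 0.0], [-0.0, -0.0, 1.0], [0.0, -1.0, -0.0]]
force: [-0.8, 0.5, 4.1]
opening: 0.716
```

>>> jog_arm(motion=[0,0,0,0,0,0,0,0,0,0,0,0,0,0,0,0,0,0,0,0,0,0,0,0], gripper=1)

```text
time_s: 7.3
position: [0.4483, -0.1615, 0.0944]
tcp_rot: [[1.0, -0.0, 0.0], [-0.0, 0.0, 1.0], [-0.0, -1.0, 0.0]]
force: [0.5, -0.9, 0.3]
opening: 0.986
```

>>> jog_arm(motion=[0,-25,0,0,0,0,0,-60,0,0,0,0,0,-69,0,0,0,0,30,-69,-50,0,0,0,60,-69,-100,0,0,0,73,-69,-122,0,0,0,73,-69,-122,0,0,0,73,-69,-122,0,0,0])

```text
time_s: 8.3
position: [0.5198, -0.2819, 0.1625]
tcp_rot: [[1.0, -0.003, 0.0], [-0.0, 0.003, 1.0], [-0.003, -1.0, 0.003]]
force: [0.2, 1.3, 0.1]
opening: 0.998
```

Run:
```python
from h import *
for n,(u,v) in(("side",(310,270)),("top",(385,215))):
    p,d=bot.capture(n);np.save(n+"_d3.npy",d)
    c=cv2.cvtColor(p,cv2.COLOR_RGB2BGR)[v-50:v+50,u-50:u+50];cv2.imwrite(f"pics/{n}3.png",cv2.resize(c,(600,600),interpolation=cv2.INTER_CUBIC))
s=bot.read_state();print(s["position"],s["opening"],s["force"])
```

```text
[ 0.52006396 -0.28172     0.16299278] 0.9974405553965773 [ 0.67000192  1.18767323 -0.35109973]
```

View pics/side3.png

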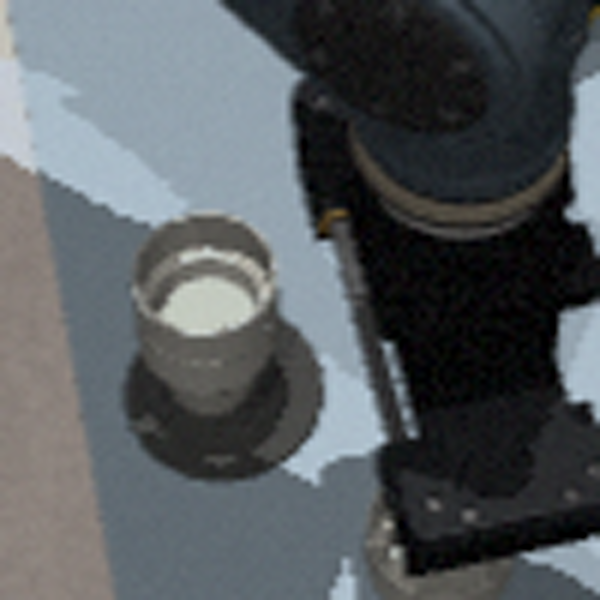

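View pics/top3.png

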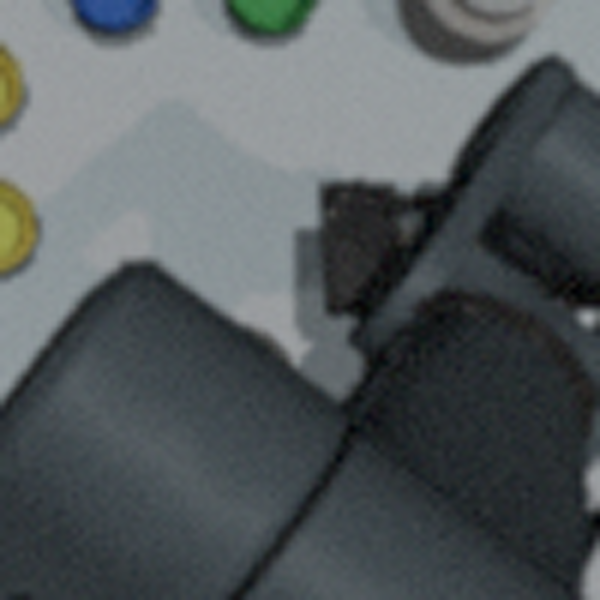

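>>> jog_arm(motion=[0,40,0,0,0,0,0,80,0,0,0,0,0,100,0,0,0,0,0,100,0,0,0,0,0,100,0,0,0,0])

```text
time_s: 9.02
position: [0.5216, -0.2833, 0.0645]
tcp_rot: [[1.0, 0.001, -0.0], [0.0, -0.001, 1.0], [0.001, -1.0, -0.001]]
force: [-0.1, -0.8, 0.8]
opening: 1.002
```

>>> jog_arm(motion=[0,0,0,0,0,0,0,0,0,0,0,0,0,0,0,0,0,0,0,0,0,0,0,0,0,0,0,0,0,0,0,0,0,0,0,0], gripper=0)

```text
time_s: 9.78
position: [0.5214, -0.2836, 0.064]
tcp_rot: [[1.0, 0.0, 0.0], [-0.0, -0.0, 1.0], [0.0, -1.0, -0.0]]
force: [-1.2, 0.7, 5.7]
opening: 0.709
```

Run:
```python
from h import *
d=np.load("side_d3.npy");W=cloud("side",d)
Q=W[225:275,275:312].reshape(-1,3);h=Q[:,2]
m=(h>.07)&(h<.115);top=np.percentile(h[m],95);q=Q[m&(h>top-.012)]
print("stack2",top,circ(q[:,:2],.030),len(q))
```

```text
stack2 0.0972394595772947 [ 0.44784827 -0.1637926   0.03      ] 115
```

>>> jog_arm(motion=[0,-30,0,0,0,0,0,-80,0,0,0,0,0,-125,0,0,0,0,0,-125,0,0,0,0,-20,-125,33,0,0,0,-40,-125,67,0,0,0,-60,-125,100,0,0,0,-73,-125,122,0,0,0,-73,-125,122,0,0,0,-73,-125,122,0,0,0,-73,-125,122,0,0,0,-73,-100,122,0,0,0,-73,-80,122,0,0,0,-73,-70,122,0,0,0,-73,-66,122,0,0,0,-73,-66,122,0,0,0])

```text
time_s: 11.78
position: [0.4485, -0.1618, 0.1296]
tcp_rot: [[1.0, 0.0, 0.001], [-0.001, -0.0, 1.0], [0.0, -1.0, -0.0]]
force: [0.2, 0.1, -0.0]
opening: 0.71
```

>>> jog_arm(motion=[0,3,0,0,0,0,0,6,0,0,0,0,0,8,0,0,0,0,0,9,0,0,0,0,0,9,0,0,0,0])

```text
time_s: 12.4
position: [0.4484, -0.1615, 0.121]
tcp_rot: [[1.0, 0.0, 0.0], [-0.0, -0.0, 1.0], [0.0, -1.0, -0.0]]
force: [-0.4, 0.8, 3.3]
opening: 0.707
```

>>> jog_arm(motion=[0,0,0,0,0,0,0,0,0,0,0,0,0,0,0,0,0,0,0,0,0,0,0,0], gripper=1)

```text
time_s: 12.9
position: [0.4482, -0.1615, 0.1204]
tcp_rot: [[1.0, -0.0, 0.0], [-0.0, 0.0, 1.0], [-0.0, -1.0, 0.0]]
force: [-0.3, 0.0, 0.1]
opening: 0.985
```

>>> jog_arm(motion=[0,-25,0,0,0,0,0,-60,0,0,0,0,0,-110,0,0,0,0,0,-110,0,0,0,0,-3,-110,60,0,10,0,-5,-110,120,0,20,0,-8,-110,180,0,30,0,-11,-110,240,0,40,0,-13,-110,300,0,50,0,-16,-110,363,0,60,0,-16,-110,363,0,70,0,-16,-110,363,0,80,0,-16,-110,363,0,86.4,0,-16,-110,363,0,86.4,0,-16,-110,363,0,86.4,0,-16,-110,363,0,86.4,0])

```text
time_s: 14.9
position: [0.4322, 0.2013, 0.2303]
tcp_rot: [[0.063, -0.001, 0.998], [-0.998, -0.0, 0.063], [0.0, -1.0, -0.001]]
force: [0.6, 0.6, -0.8]
opening: 1.0
```

Run:
```python
from h import *
for n,(u,v) in(("side",(290,220)),("top",(330,220))):
    p,d=bot.capture(n);np.save(n+"_d4.npy",d)
    c=cv2.cvtColor(p,cv2.COLOR_RGB2BGR);cv2.imwrite(f"pics/{n}4f.png",c);c=c[v-80:v+80,u-80:u+80];cv2.imwrite(f"pics/{n}4.png",cv2.resize(c,(600,600),interpolation=cv2.INTER_CUBIC))
    W=cloud(n,d)
    sl=(slice(215,275),slice(275,312)) if n=="side" else (slice(212,248),slice(356,394))
    Q=W[sl].reshape(-1,3);h=Q[:,2]
    m=(h>.08)&(h<.14)
    if m.sum()>20:
        top=np.percentile(h[m],95);q=Q[m&(h>top-.012)]
        print(n,"stack3",top,circ(q[:,:2],.030),len(q))
s=bot.read_state();print(s["position"],s["tcp_rot"].round(3).tolist(),s["opening"],s["force"],s["joint_positions"].round(1))
```

```text
side stack3 0.12229656044684353 [ 0.44797764 -0.1637694   0.03      ] 164
top stack3 0.11969185018957529 [ 0.44970162 -0.16011739  0.03      ] 47
[0.43239461 0.20130338 0.2304576 ] [[0.063, -0.0, 0.998], [-0.998, -0.0, 0.063], [0.0, -1.0, -0.0]] 1.0031623499417015 [ 0.42213226  0.29045585 -0.87724251] [ 11.5  20.1 103.7  -0.   56.2   7.9]
```

View pics/side4.png

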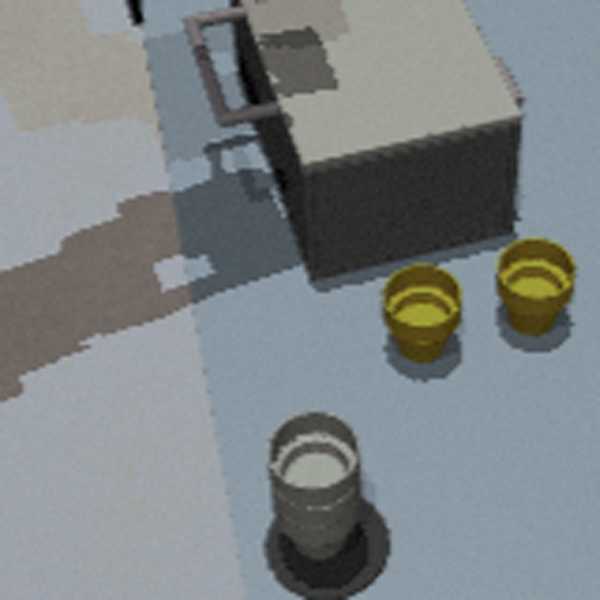

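View pics/top4.png

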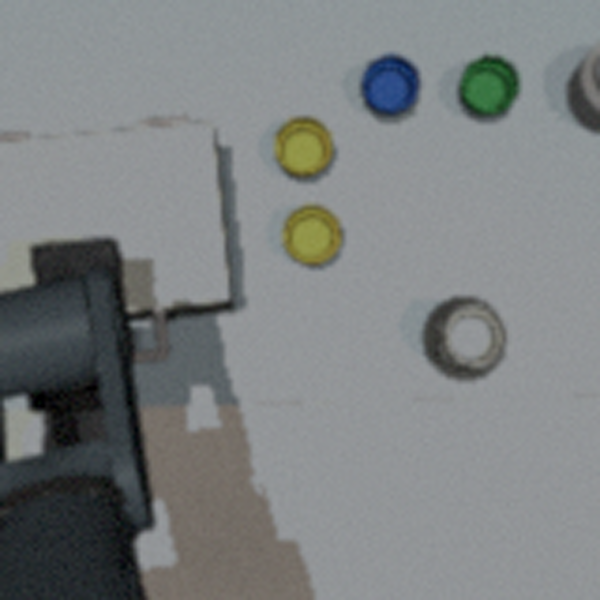

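>>> jog_arm(motion=[0,0,0,0,0,0,0,0,0,0,0,0,0,20,0,0,0,0,0,40,0,0,0,0,0,60,0,0,0,0,0,65,0,0,0,0,0,65,0,0,0,0], gripper=0.45)

```text
time_s: 15.88
position: [0.4325, 0.2015, 0.1656]
tcp_rot: [[0.063, -0.0, 0.998], [-0.998, -0.0, 0.063], [0.0, -1.0, -0.0]]
force: [0.6, 0.1, 0.1]
opening: 0.456
```

Run:
```python
from h import *
for n,(u,v) in(("side",(275,150)),("top",(275,220))):
    p,d=bot.capture(n);np.save(n+"_d5.npy",d)
    c=cv2.cvtColor(p,cv2.COLOR_RGB2BGR);c=c[v-50:v+50,u-50:u+50];cv2.imwrite(f"pics/{n}5.png",cv2.resize(c,(600,600),interpolation=cv2.INTER_CUBIC))
s=bot.read_state();print(s["position"],s["opening"],s["force"])
```

```text
[0.43290256 0.20163335 0.16615572] 0.4544612047898744 [0.14321079 0.20851402 0.06487499]
```

View pics/side5.png

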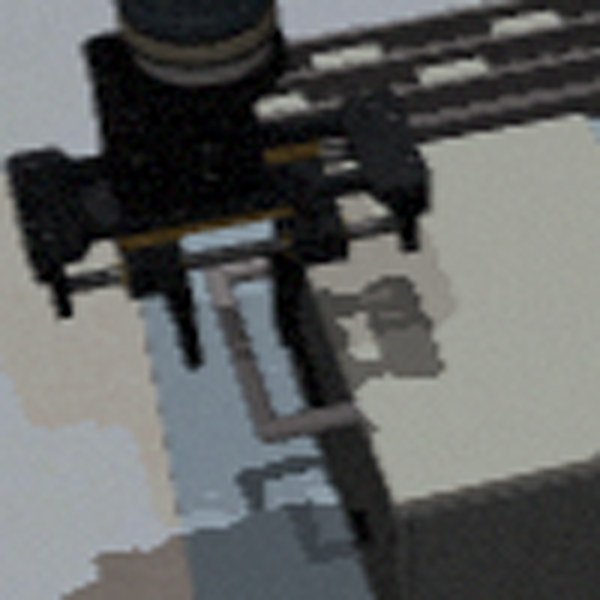

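>>> jog_arm(motion=[0,15,0,0,0,0,0,27,0,0,0,0,0,27,0,0,0,0,0,27,0,0,0,0])

```text
time_s: 16.48
position: [0.4326, 0.2016, 0.1388]
tcp_rot: [[0.063, 0.001, 0.998], [-0.998, 0.0, 0.063], [-0.0, -1.0, 0.001]]
force: [0.3, 0.0, 0.7]
opening: 0.45
```

>>> jog_arm(motion=[0,0,0,0,0,0,0,0,0,0,0,0,0,0,0,0,0,0,0,0,0,0,0,0,0,0,0,0,0,0,0,0,0,0,0,0], gripper=0)

```text
time_s: 17.23
position: [0.4334, 0.2016, 0.1387]
tcp_rot: [[0.063, 0.002, 0.998], [-0.998, 0.0, 0.063], [-0.0, -1.0, 0.002]]
force: [2.6, -0.2, -1.8]
opening: 0.127
```

>>> jog_arm(motion=[0,-12,0.6,0,0,0,0,-23.5,2,0,0,0,0,-35,4,0,0,0,0,-47,6,0,0,0,0,-58,9,0,0,0,0,-69,13,0,0,0,0,-80,17,0,0,0,0,-91,22,0,0,0,0,-101.5,27,0,0,0,0,-112,33,0,0,0])

```text
time_s: 18.48
position: [0.4686, 0.2042, 0.2515]
tcp_rot: [[0.062, 0.008, 0.998], [-0.998, 0.002, 0.062], [-0.001, -1.0, 0.008]]
force: [12.2, 3.2, -11.2]
opening: 0.123
```

Run:
```python
from h import *
p,d=bot.capture("side");v,u=150,290
c=cv2.cvtColor(p,cv2.COLOR_RGB2BGR);c=c[v-75:v+75,u-75:u+75];cv2.imwrite("pics/side6.png",cv2.resize(c,(600,600),interpolation=cv2.INTER_CUBIC))
s=bot.read_state();print(s["position"],s["opening"],s["force"],s["moment"],s["tcp_rot"].round(3).tolist())
```

```text
[0.46952974 0.20423484 0.25276395] 0.12177876379225565 [ 9.20518834  2.19984711 -7.15985655] [ 0.16393526 -1.25473611  0.0527325 ] [[0.062, 0.009, 0.998], [-0.998, 0.002, 0.062], [-0.002, -1.0, 0.009]]
```

View pics/side6.png

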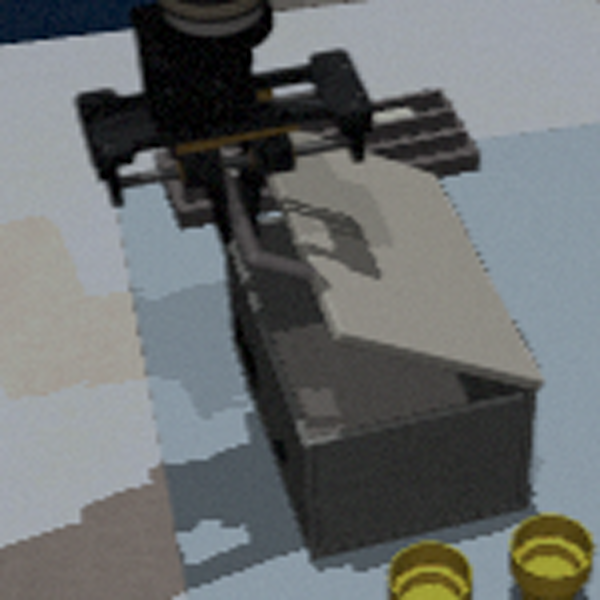

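>>> jog_arm(motion=[0,-10,8,0,0,0,0,-19,15,0,0,0,0,-28,22.5,0,0,0,0,-37,30.5,0,0,0,0,-45.5,39,0,0,0,0,-53,48,0,0,0,0,-61,57,0,0,0,0,-68,66.5,0,0,0,0,-74,76.5,0,0,0,0,-80,87,0,0,0,0,-80,87,0,0,0,0,-80,87,0,0,0,0,-80,87,0,0,0,0,-80,87,0,0,0])

```text
time_s: 20.27
position: [0.5505, 0.21, 0.3264]
tcp_rot: [[0.062, -0.006, 0.998], [-0.998, 0.002, 0.063], [-0.002, -1.0, -0.006]]
force: [8.1, 4.2, -17.1]
opening: 0.118
```

Run:
```python
from h import *
for n,(u,v) in(("side",(300,210)),("top",(330,200))):
    p,d=bot.capture(n);np.save(n+"_d7.npy",d)
    c=cv2.cvtColor(p,cv2.COLOR_RGB2BGR);cv2.imwrite(f"pics/{n}7f.png",c);c=c[v-100:v+100,u-100:u+100];cv2.imwrite(f"pics/{n}7.png",cv2.resize(c,(600,600),interpolation=cv2.INTER_CUBIC))
    W=cloud(n,d)
    sl=(slice(215,275),slice(275,312)) if n=="side" else (slice(212,248),slice(356,394))
    Q=W[sl].reshape(-1,3);h=Q[:,2]
    m=(h>.08)&(h<.14)
    if m.sum()>20:
        top=np.percentile(h[m],95);q=Q[m&(h>top-.012)]
        print(n,"stack3",top,circ(q[:,:2],.030),len(q))
s=bot.read_state();P=s["position"]-[0,0,.003];print(s["position"],s["tcp_rot"].round(3).tolist(),s["opening"],s["force"],s["moment"],np.abs(s["qvel"]).max())
e=np.array([.998,.063]);hx=np.array([.4335,.2025])+.225*e
r=(P[:2]-hx)@e;z=P[2]-.130;print("theta",np.degrees(np.arctan2(z,-r)-np.arctan2(.006,.225)),np.hypot(r,z),np.hypot(.225,.006))
```

```text
side stack3 0.12193492720312238 [ 0.44787318 -0.16384996  0.03      ] 171
top stack3 0.12167010922640192 [ 0.44974234 -0.15999652  0.03      ] 44
[0.55053274 0.20998581 0.32639703] [[0.063, -0.006, 0.998], [-0.998, 0.002, 0.063], [-0.002, -1.0, -0.006]] 0.120192708805121 [  8.35873421   4.53933181 -17.50436896] [ 0.54706145 -1.05033004  0.09490285] 0.07617685186042616
theta 59.354328933343965 0.22137478463113397 0.22507998578283234
```

View pics/side7.png

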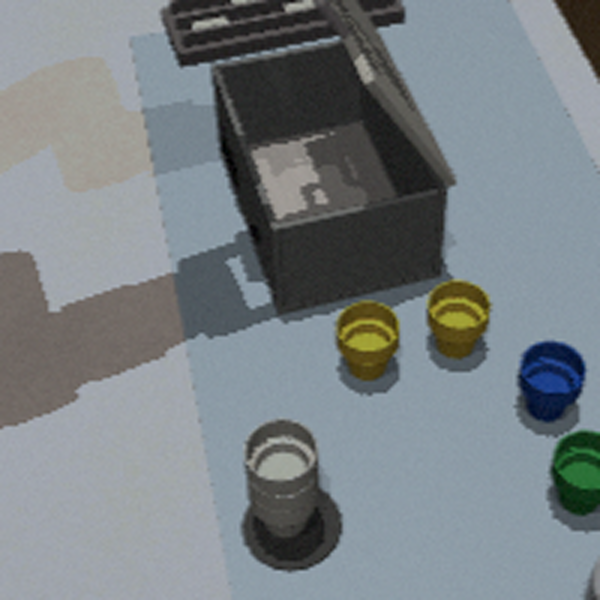

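View pics/top7.png

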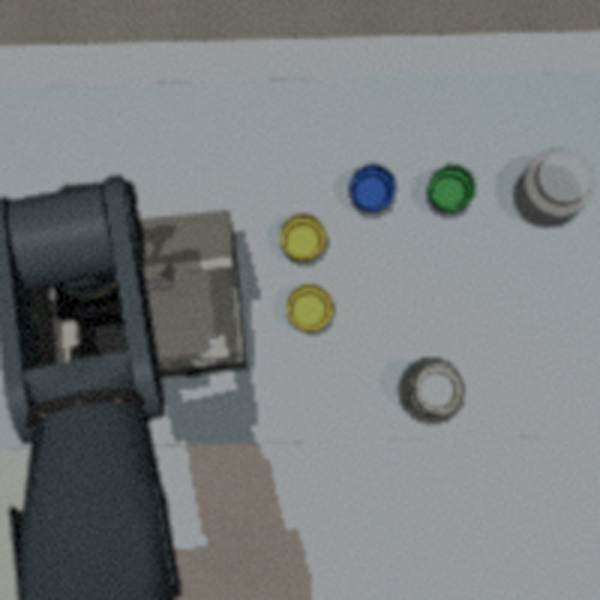

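Run:
```python
from h import *
d=np.load("side_d7.npy");W=cloud("side",d)
e=np.array([.998,.063]);n2=np.array([-.063,.998])
Q=W[105:175,300:355].reshape(-1,3);h=Q[:,2]
y=(Q[:,:2]-[.657,.2166])@n2; x=(Q[:,:2]-[.657,.2166])@e
m=(h>.15)&(h<.31)&(x<.03)&(x>-.2)&(np.abs(y)<.125)
q=np.c_[x,h][m];c=np.median(q,0)
from scipy.stats import theilslopes
print(m.sum()); 
vx,vy,_,_=cv2.fitLine(q.astype(np.float32),cv2.DIST_HUBER,0,.01,.01).ravel()
print("lid angle",np.degrees(np.arctan2(vy,-vx))%180)
s=bot.read_state();print(s["time_s"],s["position"],s["force"])
```

```text
536
lid angle 59.415268
20.375 [0.55053274 0.20998581 0.32639703] [  8.35873421   4.53933181 -17.50436896]
```

>>> jog_arm(motion=[0,0,0,0,0,0,0,0,0,0,0,0,0,0,0,0,0,0,0,0,0,0,0,0,0,0,0,0,0,0,0,0,0,0,0,0,0,0,0,0,0,0,0,0,0,0,0,0])

```text
time_s: 21.38
position: [0.5505, 0.21, 0.3264]
tcp_rot: [[0.063, -0.006, 0.998], [-0.998, 0.002, 0.063], [-0.002, -1.0, -0.006]]
force: [8.0, 4.4, -18.0]
opening: 0.119
```

Run:
```python
from rig import bot
s=bot.read_state();print(s["position"],s["opening"],s["force"]);print(bot.hand_in())
```

```text
[0.5505495  0.20997375 0.32641247] 0.119489339375581 [  8.02081226   4.41718331 -18.03501163]
the job is handed in; nothing more can be done
None
```

I nested both loose white cups into the cup on the steel disc and let go of the stack. I then raised the lid by its bar to about 60 degrees and handed in at 21.4 s while still gripping it.

- **Stack:** With the lid up, the top rim measured 0.122 m in both views; three nested cups on the disc should give 0.121 m. After letting go, the stack's measured position moved by less than 0.2 mm. The side and top views disagree by about 4 mm on absolute position. I took this as calibration error, because the offset was the same for every cup.
- **Lid:** The depth image gave 59.4° and the gripper position also gave 59.4°. The pose did not drift over a further 1 s hold.
- **Grip strain:** The wrist force stayed at about 20 N, more than the lid's weight explains. The bar also sat about 4 mm nearer the hinge than the stated radius. This suggests some strain or slip in the grip, and I left it as it was.
- **Other objects:** My moves kept clear of the jar, tip box and tube rack. I did not re-measure their positions, and the tip box was outside the last crops I viewed.

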